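# Hold the engineer's square in the corner of the punch block that is ready

## Robot

A 6-joint arm with a two-finger parallel gripper is mounted at the origin on the work surface. World frame = base frame: x ahead of the robot, y to its left, z up, the work surface at z = 0. Lengths are in mm, angles in degrees, forces in N, time in s.
With the tool pointing down it reaches from about 350 to 850 mm from the base axis. Payload 8.1 kg.
Tool frame: the origin (TCP) lies between the finger pads, 19 mm behind the fingertips; this is the grasp point; z points along the fingers, y is the line along which they close (so a half turn about z gives the same grasp; the last joint's range is limited). The gripper opens to 85 mm and grips with 20 to 120 N. Pads are 22 mm wide; open, the fingers measure 114 mm over their backs; the gripper's body (76 mm by 85 mm) begins 54 mm behind the grasp point. The pads swing forward as they close: fully open they stand 13 mm farther back than shut.
Start: joints at [69.878, 7.471, 85.268, -0, 87.261, -4.893], TCP at [157.587, 578.94, 249.992] pointing down, gripper open.
Joint ranges: [-169.43, 169.43], [-51.17, 129.36], [1.28, 143.12], [-76.62, 256.62], [0, 156.53], [-152.29, 152.29]. Speed limits (degrees/s): [136.94, 136.94, 159.86, 180, 180, 180].

## Interface

Orientations are given as [roll, pitch, yaw] about the fixed x, y, z axes, in that order (R = Rz(yaw) Ry(pitch) Rx(roll)).
In Python, from bench import sense, viewer, order gives the robot as it stands.
- The arm moves only by the tool carry_out, never from a script. Its argument "increments" is one flat list of numbers, 7 for each row, row after row: the shift along the tool's x, y, z as a fraction of full scale, then the turn, a rotation vector about the tool's x, y, z as a fraction of full scale, then the opening, from -1 (shut) to 1 (fully open). A call has exactly 10 rows; each row is the pose to reach, as a shift and turn from the pose commanded when the call began, along the tool's axes at that moment, turning the shorter way round; what a row does not reach only later rows make up. Full scale, the value 1, is 400 mm for a shift and 2 pi rad for a turn. A row lasts 1/8 s, in which the tool goes at most 62.5 mm and 10.7 degrees, less where a joint would pass 70% of its speed; a pose out of reach is approached as far as the arm can. A call with a number of a shift or a turn outside -1 to 1 is refused whole. A call with a gripper value outside its range is refused whole. The fingers move at their own pace and stop on an object; "force" is the grip in N (left out, the last holds). Time passes only in rows, so rows that repeat a pose let the fingers close, or fill a call up. It gives the time, the measured TCP pose, the force, the opening and the grip force at its end, in the units of the state.
- sense(): the state, without advancing time (a new reading comes with each control period).
- viewer.snapshot(name): name is "side" or "top"; returns the picture (400x640x3 uint8, red, green, blue); there is no depth.
- viewer.get_calibration(name): a dict with "fx", "fy", "cx", "cy" (pixels), "R" (3x3) and "t" (3): a world point X has camera coordinates R X + t. Camera axes: x right, y down, z forward; pixel columns grow to the right and rows downward; lengths in mm; the calibration is good to about 2 mm. A picture is of the moment at which its call begins. get_calibration takes no time and is no camera call.
- order.hand_in(): hands the job in; it is judged then, once.
The state is a dict: "time": time; "joint_pos": joint angles; "qd": joint speeds; "joint_efforts": joint torques, N m; "tool_pos": TCP position; "tcp_rot": TCP orientation; "ft_force": force on the tool from outside, world axes, zero at the start; "wrist_torque": the same for the moment, N m; "finger_gap": finger opening in mm; "grip_force": force on a finger pad.
Only numpy, scipy, OpenCV 4.12 (cv2) and the standard library are available. Lean on these libraries where they do the work, as an engineer would, in place of code of your own. Each camera call takes 0.05 s, during which the arm holds its last target. There are 200 camera calls.

## Task

One of the two guide posts on the die shoe in the middle of the bench wears a blue ball cage: the dark punch block standing next to that post is the one to be checked. Pick up the steel square from the granite plate, set it upright on the shoe in front of that block and press it firmly into the corner, so that its base lies flat on the shoe and its straight upright end is flush against the block's front face, well within its width. Finish while still gripping the square and pressing it against both faces; do not touch the other block with it, and leave the other things where they are.

Things in the scene. Friction and masses are not known exactly. Their poses are not given: they have to be found in the camera images.
- square: Loose bright steel engineer's square, 0.36 to 0.57 kg, upright on the granite. Base bar 100 (x) x 22 (y) x 26 high; blade 22 (x) x 10 (y) rises at its +x end to 75 above the underside, inner edge at x = +28. Bar end and blade are flush at x = +50: the upright end that goes to the block. Origin: centre of the underside; x along the bar to the blade, z up. Grip the bar across its 22 mm.
- square_grip (a point): Good TCP place on the square's bar: x = -15, y = 0, z = 22 mm in the square's frame (grip across the square's y, fingers pointing down, the blade then clears the gripper).
- square_heel (a point): Bottom of the square's upright end: x = +50, y = 0, z = 0 mm in the square's frame.
- square_tip (a point): Top of the square's upright end: x = +50, y = 0, z = 75 mm in the square's frame.
- granite: Fixed black granite surface plate, 240 (x) x 220 (y) x 25 mm high, lying on the bench to the robot's right. Origin: centre of its underside. The square stands on it.
- shoe: Fixed bright steel die shoe, a plate 260 (x) x 300 (y) x 40 mm high on the bench. Origin: centre of its underside, z up, x away from the robot; top at z = 40. Friction of the square on it is about 0.5 to 0.7: pressed hard down, it soaks up that much of the push towards a block. It carries two punch blocks and two guide posts, turned with it.
- block_left: Fixed dark steel punch block with a small brass plate on top, 45 (x) x 60 (y) x 65 mm high, standing on the shoe on its left (+y) half. Origin: centre of its underside, x away from the robot; its front face (towards the robot) is at x = -22.5. The shoe's top in front of it is free for at least 110 mm.
- block_left_face (a point): Foot of the left block's front face, middle of its width, at the level of the shoe's top: the corner line runs through it along y. Axes as the block; the face looks to -x.
- block_right: As block_left, on the right (-y) half of the shoe.
- block_right_face (a point): As block_left_face, for the right block.
- post_blue: Fixed upright guide post with a blue ball cage (34 mm diameter, 75 long) around it, 130 mm tall, at the back of the shoe behind and outside one of the blocks; origin at its foot on the shoe. Its distance in plan from the block to be checked is 60 to 110 mm, from the other block over 150 mm. It changes sides between starts.
- post_bare: The other fixed guide post, bare steel 24 mm diameter with a brass collar, 130 mm tall, beside the other block. Origin at its foot.
- gauge_block: Loose bystander: bright gauge block 30 x 35 x 20 mm on the far part of the granite plate. Origin: centre of underside.
- bush: Loose bystander: brass bush, 32 mm diameter, 25 high, on the shoe between the two blocks. Origin: centre of underside.
- spare_cage: Loose bystander: spare blue cage, a tube 38 mm diameter, 70 high, standing on the bench behind the granite plate. Not on a post. Origin: centre of underside.
- white_box: Loose bystander: white plastic parts box 60 x 90 x 30 mm on the bench, left of the shoe. Origin: centre of underside.
- wrench: Loose bystander: steel wrench lying on the bench left of the shoe.
- brass_bar: Loose bystander: brass bar 130 x 14 x 14 mm lying on the bench left of the shoe. Origin: centre of underside.
Things that resemble listed ones, but are neither listed nor needed, are in the scene too. Leave any purple or yellow look-alike of the square alone.

How it is judged (in metres and radians):
On the way, in this order (a step that is already met when the one before it is completed fails the run):
1. the square is carried clear of the granite plate, gripped by the fingers, its underside over 50 mm above the bench (height (world z) of square above 0.05 m and contact force between the fingers and square above 3 N and contact force between square and granite below 0.1 N), for 0.1 s.
2. the square is pressed home in the corner of the block beside the blue post, and held (((horizontal distance between post_blue and block_left below 0.125 m and contact force between square and block_left above 3 N and contact force between square and shoe above 3 N and contact force between the fingers and square above 3 N and x of square_heel in the frame of block_left_face between -0.002 and 0.002 m and x of square_tip in the frame of block_left_face between -0.002 and 0.002 m and y of square_heel in the frame of block_left_face between -0.02 and 0.02 m and z of square_heel in the frame of block_left_face between -0.002 and 0.002 m and angle between the x axis of square and the x axis of block_left, either way round below 0.035 rad and angle between square's own z axis and vertical below 0.03 rad and linear speed of square below 0.02 m/s) or (horizontal distance between post_blue and block_right below 0.125 m and contact force between square and block_right above 3 N and contact force between square and shoe above 3 N and contact force between the fingers and square above 3 N and x of square_heel in the frame of block_right_face between -0.002 and 0.002 m and x of square_tip in the frame of block_right_face between -0.002 and 0.002 m and y of square_heel in the frame of block_right_face between -0.02 and 0.02 m and z of square_heel in the frame of block_right_face between -0.002 and 0.002 m and angle between the x axis of square and the x axis of block_right, either way round below 0.035 rad and angle between square's own z axis and vertical below 0.03 rad and linear speed of square below 0.02 m/s))), for 0.3 s.
At the end, for the whole second after the job is handed in: At the block beside the blue post the gripped square presses shoe and block with over 3 N each (fingers over 3 N), still; its upright end within 2 mm of the face and shoe top, within 20 mm of mid-face; square within 0.035 rad, upright within 0.03 rad (((horizontal distance between post_blue and block_left below 0.125 m and contact force between square and block_left above 3 N and contact force between square and shoe above 3 N and contact force between the fingers and square above 3 N and x of square_heel in the frame of block_left_face between -0.002 and 0.002 m and x of square_tip in the frame of block_left_face between -0.002 and 0.002 m and y of square_heel in the frame of block_left_face between -0.02 and 0.02 m and z of square_heel in the frame of block_left_face between -0.002 and 0.002 m and angle between the x axis of square and the x axis of block_left, either way round below 0.035 rad and angle between square's own z axis and vertical below 0.03 rad and linear speed of square below 0.02 m/s) or (horizontal distance between post_blue and block_right below 0.125 m and contact force between square and block_right above 3 N and contact force between square and shoe above 3 N and contact force between the fingers and square above 3 N and x of square_heel in the frame of block_right_face between -0.002 and 0.002 m and x of square_tip in the frame of block_right_face between -0.002 and 0.002 m and y of square_heel in the frame of block_right_face between -0.02 and 0.02 m and z of square_heel in the frame of block_right_face between -0.002 and 0.002 m and angle between the x axis of square and the x axis of block_right, either way round below 0.035 rad and angle between square's own z axis and vertical below 0.03 rad and linear speed of square below 0.02 m/s))); the arm keeps its last pose, push and grip.
It fails at once if the square is pushed against the other block ((horizontal distance between post_bare and block_left below 0.125 m and contact force between square and block_left above 1 N) or (horizontal distance between post_bare and block_right below 0.125 m and contact force between square and block_right above 1 N)).
It fails at once if another loose thing is moved by over 30 mm (distance of any of gauge_block, bush, spare_cage, white_box, wrench, brass_bar from where it was at the start of the episode above 0.03 m).
It also fails if it takes over 50 s, if anything falls off the work surface, if the arm or the gripper's body presses on something with over 40 N, if the wrist force passes 120 N, or if a joint passes its speed limit or range.

## Working session

There is one attempt and no reset: what is moved stays moved. The work goes in short steps, Python scripts to look and compute and a tool call to move; the robot and the scene stay as the last step left them, time stands still between calls to the robot, and variables do not carry over. Pictures are saved under pics/ and viewed, at most 10 in all, crops included, and the job is handed in when it is done.

Besides the shell and the picture viewer there is one more tool, called after "Emit:" as name(argument=value, ...) on one line, values as JSON. carry_out: Moves the arm, as the interface text tells. Its arguments: {"type":"object","properties":{"increments":{"type":"array"},"force":{"type":"number"}},"required":["increments"]}

```bash
mkdir -p pics; python3 - <<'E'
from bench import sense, viewer
import cv2, numpy as np
for n in("top","side"):
    im=viewer.snapshot(n); cv2.imwrite(f"pics/{n}0.png",im[:,:,::-1]); np.save(f"pics/{n}0.npy",im)
    c=viewer.get_calibration(n); print(n,{k:np.round(v,3).tolist() for k,v in c.items()}, (-np.array(c["R"]).T@np.array(c["t"])).round(1))
print(sense())
E
```

```text
top {'fx': 433.368, 'fy': 433.368, 'cx': 312.977, 'cy': 193.46, 'R': [[-0.115, -0.993, 0.002], [-0.972, 0.112, -0.204], [0.203, -0.025, -0.979]], 't': [37.622, 556.453, 1158.22]} [ 310.6    4.1 1247.4]
side {'fx': 476.011, 'fy': 476.011, 'cx': 318.938, 'cy': 201.892, 'R': [[-0.999, -0.049, -0.022], [-0.007, 0.531, -0.847], [0.053, -0.846, -0.531]], 't': [544.565, 102.262, 1363.992]} [ 472.3 1125.9  822.7]
{'time': 0.1, 'joint_pos': array([ 6.98801234e+01,  7.51106738e+00,  8.53219951e+01, -9.41503820e-04,
        8.72613104e+01, -4.89325538e+00]), 'qd': array([-0.06409008, -0.21218927, -0.25900819, -0.00044187,  0.09850644,
        0.01291324]), 'joint_efforts': array([ 5.09225993e-04, -5.70956290e+01, -5.01937938e+01, -2.94465535e-04,
        8.20076675e-03,  5.43186820e-05]), 'tool_pos': array([157.41187065, 578.5131991 , 249.05632759]), 'tcp_rot': array([-1.79905891e+02, -7.11304157e-03,  1.64773419e+02]), 'ft_force': array([-0.12389693, -0.77392731, -0.01724893]), 'wrist_torque': array([ 0.04133227, -0.02939313, -0.0525555 ]), 'grip_force': 0.0, 'finger_gap': 85.40346844655275}
```

View pics/top0.png

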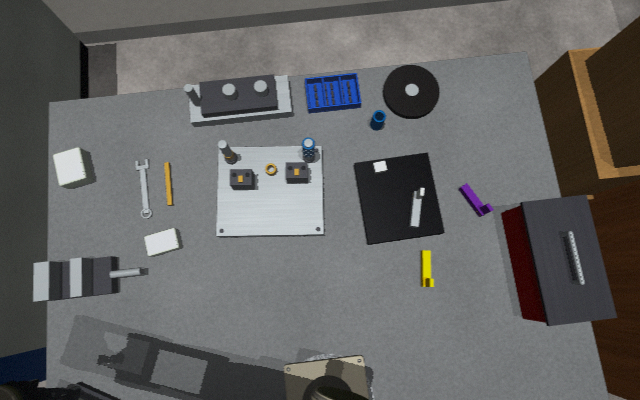

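View pics/side0.png

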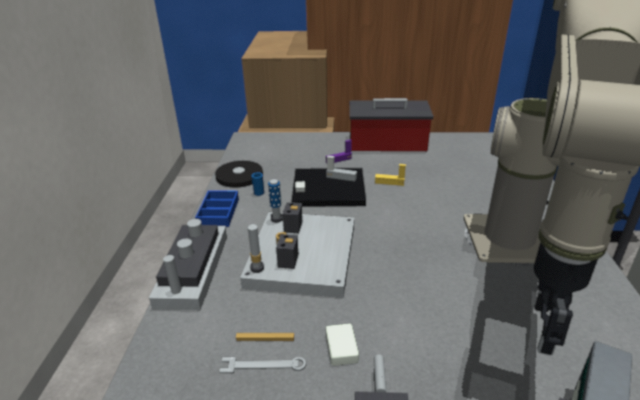

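The blue-caged post is at top (308,150), so the right block at (297,173) is the one to check. The square is on the granite at top (417,208), with its blade at the far end (420,192). Zooming in on both.

```bash
python3 - <<'E'
import cv2, numpy as np
t=cv2.imread("pics/top0.png"); s=cv2.imread("pics/side0.png")
z=lambda im,x,y,w,h,k:cv2.resize(im[y:y+h,x:x+w],None,fx=k,fy=k,interpolation=cv2.INTER_NEAREST)
a=np.hstack([z(t,390,170,50,70,8),z(t,270,135,50,70,8)]); cv2.imwrite("pics/c1.png",a)
b=np.hstack([z(s,315,145,50,60,8),z(s,260,175,50,60,8)]); cv2.imwrite("pics/c2.png",b)
E
```

```text
(no output)
```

View pics/c1.png

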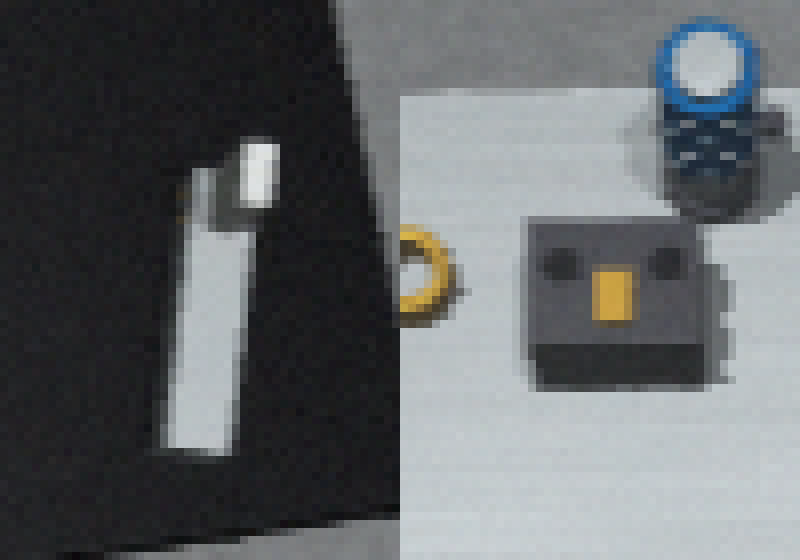

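View pics/c2.png

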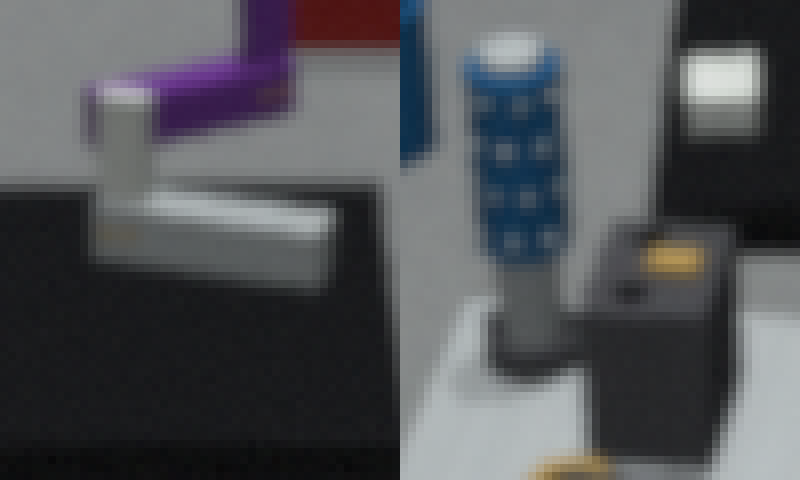

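```bash
cat > h.py <<'E'
import numpy as np, cv2
from bench import viewer
C={n:viewer.get_calibration(n) for n in("top","side")}
def ray(n,p):
    c=C[n];R=np.array(c["R"]);t=np.array(c["t"])
    d=R.T@np.array([(p[0]-c["cx"])/c["fx"],(p[1]-c["cy"])/c["fy"],1]); return -R.T@t,d
def plane(n,p,z):
    o,d=ray(n,p); return o+d*(z-o[2])/d[2]
def tri(a,b):
    o,d=ray("top",a);q,e=ray("side",b)
    s=np.linalg.lstsq(np.c_[d,-e],q-o,rcond=None)[0]; A=o+d*s[0];B=q+e*s[1]
    return ((A+B)/2).round(1),np.linalg.norm(A-B).round(1)
def cr(p,off,x0=0): return ((p[0]-x0)/8+off[0]-.5,p[1]/8+off[1]-.5)
E
python3 - <<'E'
from h import *
T1=lambda *p:cr(p,(390,170)); T2=lambda *p:cr(p,(270,135),400); S1=lambda *p:cr(p,(315,145)); S2=lambda *p:cr(p,(260,175),400)
print("bar -x end top +y",tri(T1(162,447),S1(328,240)));print("bar -x end top -y",tri(T1(230,455),S1(335,207)))
print("blade top ctr",tri(T1(258.5,174),S1(127,93)))
for nm,a,b in [("blk front top +y",(530,343),(718,320)),("blk front top -y",(704,343),(738,222)),("blk back top +y",(528,218),(585,315)),("back top -y",(700,218),(612,220)),("front foot +y",(537,388),(712,465))]: print(nm,tri(T2(*a),S2(*b)))
print("z51:",[plane("top",T1(*p),51).round(1).tolist() for p in [(162,447),(230,455),(255,232),(190,228)]])
print("blade z100:",[plane("top",T1(*p),100).round(1).tolist() for p in [(243,140),(280,142),(273,208),(238,207)]])
print("block z105",[plane("top",T2(*p),105).round(1).tolist() for p in [(530,343),(704,343),(528,218),(700,218)]])
print("foot z40",[plane("top",T2(*p),40).round(1).tolist() for p in [(537,388),(704,388)]])
im=np.load("pics/top0.npy");g=im.min(2).astype(int)
print("row profile col 270:",g[228:242,270],"row200 l",g[200,212:222],"r",g[200,319:328])
def ang(P,axis):
    P=np.array(P)[:,:2]; vx,vy,x,y=cv2.fitLine(P.astype(np.float32),cv2.DIST_HUBER,0,.01,.01).ravel()
    a=np.degrees(np.arctan2(vy,vx)); return round(float((a+45)%90-45),2),P.mean(0).round(1)
def cross(v,lo,th):  # subpixel first drop below th
    i=np.where((v[:-1]>=th)!=(v[1:]>=th))[0][0]; return lo+i+(v[i]-th)/(v[i]-v[i+1])
L=[plane("top",(cross(g[r,210:225],210,145),r),40) for r in range(160,225)]
Rr=[plane("top",(cross(g[r,316:332],316,145),r),40) for r in range(170,225)]
F=[plane("top",(c,cross(g[226:245,c],226,160)),40) for c in range(225,318)]
for n,P in(("L",L),("R",Rr),("F",F)):print(n,ang(P,0))
# block front foot edge & square bar sides
F=[plane("top",(c,cross(g[178:190,c],178,110)),40) for c in range(289,306)];print("foot",ang(F,0))
F=[plane("top",(c,cross(g[171:181,c],171,60)),105) for c in range(288,307)];print("topfront",ang(F,0)) if 1 else 0
A=[plane("top",(cross(g[r,403:418],403,100),r),51) for r in range(201,223)];B=[plane("top",(cross(g[r,416:430],416,100),r),51) for r in range(201,223)]
print("bar",ang(A,0),ang(B,0))
E
```

```text
bar -x end top +y (array([ 436.4, -283.8,   48.3]), np.float64(3.1))
bar -x end top -y (array([ 431.8, -306.1,   51.7]), np.float64(0.5))
blade top ctr (array([ 520.3, -319.2,   99. ]), np.float64(0.8))
blk front top +y (array([597.7,  43.2, 102.9]), np.float64(5.5))
blk front top -y (array([593. , -15.6, 104.9]), np.float64(0.6))
blk back top +y (array([643. ,  39.3, 101.7]), np.float64(3.5))
back top -y (array([637.9, -19.3, 103. ]), np.float64(0.5))
front foot +y (array([599.5,  44.4,  41.7]), np.float64(0.4))
z51: [[437.6, -283.4, 51.0], [432.2, -306.4, 51.0], [509.1, -328.1, 51.0], [513.1, -305.6, 51.0]]
blade z100: [[532.8, -315.7, 100.0], [530.7, -328.1, 100.0], [508.4, -321.9, 100.0], [510.1, -310.2, 100.0]]
block z105 [[600.0, 43.0, 105.0], [593.2, -15.6, 105.0], [643.8, 39.2, 105.0], [637.1, -19.2, 105.0]]
foot z40 [[599.7, 44.4, 40.0], [592.9, -14.9, 40.0]]
row profile col 270: [202 198 197 198 196 194 195  76  70 127 126 131 125 122] row200 l [124 126 126 121 119 168 197 194 196 197] r [188 191 192 148  72 102 127 125 125]
L (-5.8, array([596.8, 244.4]))
R (-6.14, array([547.9, -51.5]))
F (-5.53, array([458.7, 102.8]))
foot (-4.82, array([595.7,  15. ]))
topfront (-6.36, array([596.8,  12.7]))
bar (-15.35, array([ 475.7, -294.3])) (-15.14, array([ 473., -318.]))
```

The right block's front-face foot is at about (596, 14.5, 40), and the shoe's yaw is about -5.8°. The square's origin is at about (483, -308, 25), with yaw -15.3°. The triangulated heights come out as bar top 50, blade top 99 and block top 103–105, which agree with the text to within a few mm. First I swing over at height.

Emit:
carry_out(increments=[-0.098, -0.084, 0, 0, 0, 0, 0.1, -0.196, -0.168, 0, 0, 0, 0, 0.1, -0.294, -0.252, 0, 0, 0, 0, 0.1, -0.392, -0.336, 0, 0, 0, 0, 0.1, -0.49, -0.42, 0, 0, 0, 0, 0.1, -0.588, -0.504, 0, 0, 0, 0, 0.1, -0.686, -0.588, 0, 0, 0, 0, 0.1, -0.784, -0.672, 0, 0, 0, 0, 0.1, -0.882, -0.756, 0, 0, 0, 0, 0.1, -0.98, -0.84, 0, 0, 0, 0, 0.1])

```text
time: 1.35
tool_pos: [448.1, 150.2, 249.7]
tcp_rot: [-180.0, -0.0, 164.8]
ft_force: [1.4, 1.2, -0.8]
finger_gap: 46.8
grip_force: 0.0
```

Emit:
carry_out(increments=[-0.035, -0.1, 0, 0, 0, 0, 0.06, -0.07, -0.2, 0, 0, 0, 0, 0.06, -0.105, -0.3, 0, 0, 0, 0, 0.06, -0.14, -0.4, 0, 0, 0, 0, 0.06, -0.175, -0.5, 0, 0, 0, 0, 0.06, -0.21, -0.6, 0.03, 0, 0, 0, 0.06, -0.245, -0.7, 0.07, 0, 0, 0, 0.06, -0.28, -0.8, 0.12, 0, 0, 0, 0.06, -0.315, -0.9, 0.17, 0, 0, 0, 0.06, -0.35, -1.0, 0.2, 0, 0, 0, 0.06])

```text
time: 2.6
tool_pos: [476.8, -271.9, 168.3]
tcp_rot: [180.0, -0.1, 164.8]
ft_force: [1.0, 0.0, 0.6]
finger_gap: 45.5
grip_force: 0.0
```

```bash
python3 - <<'E'
from bench import sense
import numpy as np
s=sense();print(s["tool_pos"],s["tcp_rot"])
t=np.array([468.7,-304.5,47]);y=np.radians(164.77)
d=t-s["tool_pos"];print(d, (np.array([np.cos(y)*d[0]+np.sin(y)*d[1],np.sin(y)*d[0]-np.cos(y)*d[1],-d[2]])/400).round(4))
E
```

```text
[ 476.79886695 -271.89852739  168.2824547 ] [ 1.79954674e+02 -1.10155443e-01  1.64763746e+02]
[  -8.09886695  -32.60147261 -121.2824547 ] [-0.0019 -0.084   0.3032]
```

Emit:
carry_out(increments=[-0.002, -0.05, 0, 0, 0, 0, 0.06, -0.002, -0.084, 0.02, 0, 0, 0, 0.06, -0.002, -0.084, 0.06, 0, 0, 0, 0.06, -0.002, -0.084, 0.11, 0, 0, 0, 0.06, -0.002, -0.084, 0.16, 0, 0, 0, 0.06, -0.002, -0.084, 0.2, 0, 0, 0, 0.06, -0.002, -0.084, 0.23, 0, 0, 0, 0.06, -0.002, -0.084, 0.26, 0, 0, 0, 0.06, -0.002, -0.084, 0.29, 0, 0, 0, 0.06, -0.002, -0.084, 0.3, 0, 0, 0, 0.06])

```text
time: 3.85
tool_pos: [469.1, -303.3, 49.0]
tcp_rot: [180.0, -0.1, 164.8]
ft_force: [0.4, 0.7, 0.1]
finger_gap: 45.5
grip_force: 0.0
```

```bash
python3 - <<'E'
from bench import viewer
import cv2,numpy as np
a=viewer.snapshot("top")[:,:,::-1];b=viewer.snapshot("side")[:,:,::-1]
cv2.imwrite("pics/g1.png",np.hstack([cv2.resize(a[150:250,370:470],None,fx=4,fy=4),cv2.resize(b[110:210,270:370],None,fx=4,fy=4)]))
E
```

```text
(no output)
```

View pics/g1.png

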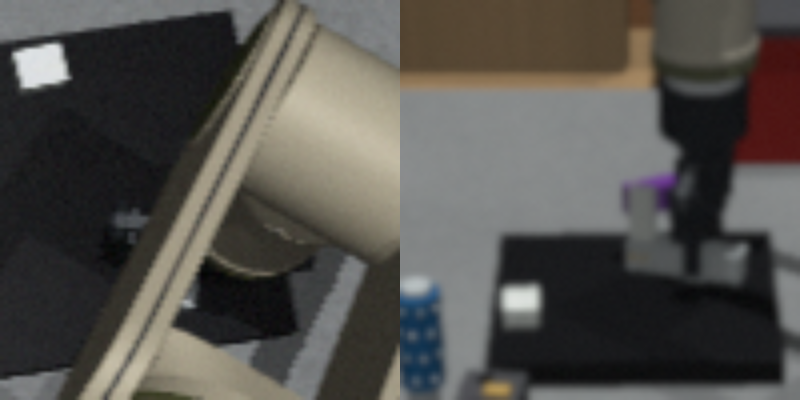

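The side view shows a finger at crop (690,240) in front of the middle of the bar. The blade at (640,210) is clear of the gripper. Next I close the gripper.

Emit:
carry_out(increments=[0, 0, 0.002, 0, 0, 0, 0.06, 0, 0, 0.002, 0, 0, 0, -0.2, 0, 0, 0.002, 0, 0, 0, -0.4, 0, 0, 0.002, 0, 0, 0, -0.6, 0, 0, 0.002, 0, 0, 0, -0.8, 0, 0, 0.002, 0, 0, 0, -1, 0, 0, 0.002, 0, 0, 0, -1, 0, 0, 0.002, 0, 0, 0, -1, 0, 0, 0.002, 0, 0, 0, -1, 0, 0, 0.002, 0, 0, 0, -1], force=100)

```text
time: 5.2
tool_pos: [469.8, -303.7, 49.9]
tcp_rot: [-180.0, 0.0, 164.8]
ft_force: [-1.3, 2.1, 5.2]
finger_gap: 19.9
grip_force: 98.9
```

Emit:
carry_out(increments=[0, 0, -0.01, 0, 0, 0, -1, 0, 0, -0.03, 0, 0, 0, -1, 0, 0, -0.07, 0, 0, 0, -1, 0, 0, -0.12, 0, 0, 0, -1, 0, 0, -0.18, 0, 0, 0, -1, 0, 0, -0.24, 0, 0, 0, -1, 0, 0, -0.3, 0, 0, 0, -1, 0, 0, -0.34, 0, 0, 0, -1, 0, 0, -0.36, 0, 0, 0, -1, 0, 0, -0.36, 0, 0, 0, -1])

```text
time: 6.45
tool_pos: [469.7, -303.7, 193.6]
tcp_rot: [-180.0, 0.0, 164.8]
ft_force: [0.1, 0.2, -5.0]
finger_gap: 19.8
grip_force: 98.1
```

```bash
python3 - <<'E'
from h import *
from bench import sense
im=viewer.snapshot("side");im2=viewer.snapshot("top")
np.save("pics/l.npy",im)
o=cv2.resize(im[80:180,290:390],None,fx=6,fy=6,interpolation=cv2.INTER_NEAREST)[:,:,::-1]
cv2.imwrite("pics/l.png",o)
s=sense();print(s["tool_pos"],s["tcp_rot"],s["ft_force"],s["wrist_torque"],s["finger_gap"])
E
```

```text
[ 469.07525764 -303.23335949  192.18127269] [ 1.79965158e+02 -8.33455611e-02  1.64771918e+02] [ 0.14528312  0.46297793 -5.54470203] [ 0.0079261   0.07050334 -0.00059202] 19.218419559153435
```

View pics/l.png

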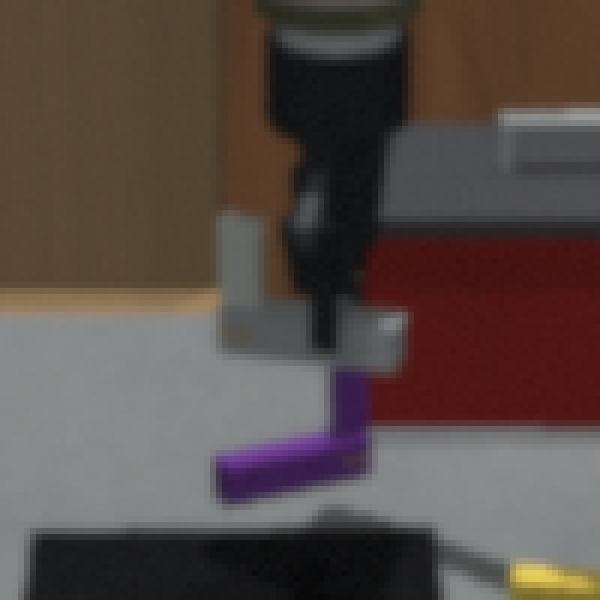

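The square hangs level in the grip, with blade top left at (240,215) and the bar at (310,335); it weighs about 5.4 N. I carry it to a point in front of the right block and turn it to the shoe's yaw.

Emit:
carry_out(increments=[0.007, 0.05, 0, 0, 0, -0.002, -1, 0.02, 0.15, 0, 0, 0, -0.005, -1, 0.035, 0.26, 0, 0, 0, -0.008, -1, 0.05, 0.37, 0, 0, 0, -0.011, -1, 0.066, 0.48, 0, 0, 0, -0.014, -1, 0.08, 0.59, 0, 0, 0, -0.017, -1, 0.095, 0.69, 0, 0, 0, -0.02, -1, 0.106, 0.77, 0.0, 0, 0, -0.023, -1, 0.113, 0.8175, 0.05, 0, 0, -0.026, -1, 0.113, 0.8175, 0.1, 0, 0, -0.026, -1])

```text
time: 7.8
tool_pos: [511.2, 26.3, 152.2]
tcp_rot: [180.0, -0.0, 174.3]
ft_force: [0.3, -0.4, -5.3]
finger_gap: 19.8
grip_force: 98.6
```

```bash
python3 - <<'E'
from h import *
from bench import sense
a=viewer.snapshot("top");b=viewer.snapshot("side")
np.save("pics/a.npy",a);np.save("pics/b.npy",b)
k=lambda i,x,y,w,h:cv2.resize(i[y:y+h,x:x+w],None,fx=5,fy=5,interpolation=cv2.INTER_NEAREST)[:,:,::-1]
cv2.imwrite("pics/m.png",np.hstack([k(a,250,130,80,110),k(b,250,165,80,110)]))
s=[sense() for _ in range(1)][0];print(s["tool_pos"],s["tcp_rot"],s["ft_force"])
E
```

```text
[509.02002991  25.12013168 149.71357976] [-179.99262445   -0.36881859  174.22946515] [-0.84848598  1.52502051 -5.35731366]
```

View pics/m.png

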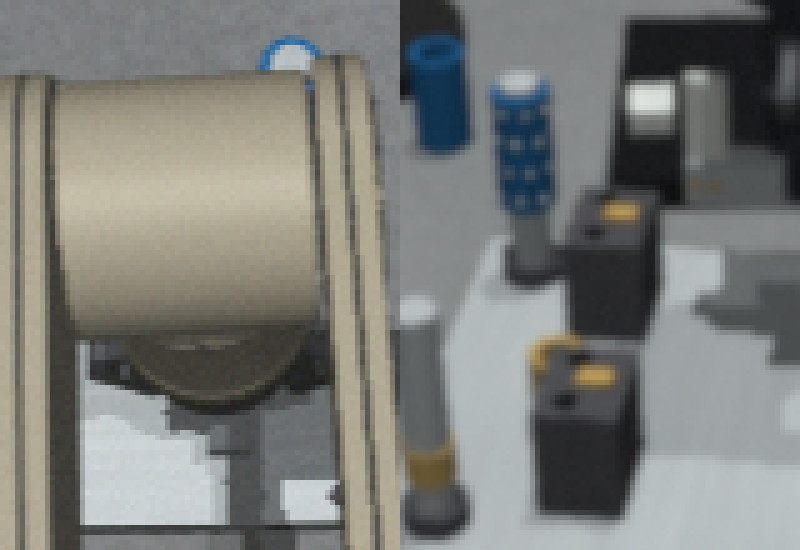

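The square is upright at side crop (700,130) and the block is clear ahead of it. Nothing has been touched. Descending.

Emit:
carry_out(increments=[0, 0, 0.01, 0, 0, 0, -1, 0, 0, 0.03, 0, 0, 0, -1, 0, 0, 0.06, 0, 0, 0, -1, 0, 0, 0.09, 0, 0, 0, -1, 0, 0, 0.12, 0, 0, 0, -1, 0, 0, 0.15, 0, 0, 0, -1, 0, 0, 0.175, 0, 0, 0, -1, 0, 0, 0.19, 0, 0, 0, -1, 0, 0, 0.2, 0, 0, 0, -1, 0, 0, 0.2, 0, 0, 0, -1])

```text
time: 9.15
tool_pos: [511.7, 23.8, 73.1]
tcp_rot: [-180.0, -0.0, 174.1]
ft_force: [0.4, -0.0, -3.7]
finger_gap: 19.7
grip_force: 98.8
```

```bash
python3 - <<'E'
from h import *
from bench import sense
b=viewer.snapshot("side");np.save("pics/b2.npy",b)
cv2.imwrite("pics/m2.png",cv2.resize(b[190:250,270:350],None,fx=8,fy=8,interpolation=cv2.INTER_NEAREST)[:,:,::-1])
s=sense();print(s["tool_pos"],s["tcp_rot"],s["ft_force"])
E
```

```text
[512.00403784  23.77627612  73.42418983] [-1.79999214e+02  2.17321464e-02  1.74132662e+02] [-0.18119479  0.04377439 -5.75804963]
```

View pics/m2.png

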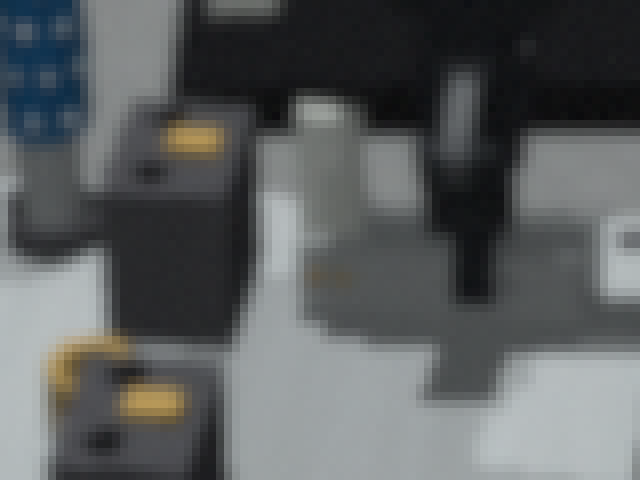

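The bar is just above the shoe. Its end is at crop (303,280), about 20 mm short of the block's front edge at (245,300). Lowering slowly until it touches.

Emit:
carry_out(increments=[0, 0, 0.004, 0, 0, 0, -1, 0, 0, 0.008, 0, 0, 0, -1, 0, 0, 0.012, 0, 0, 0, -1, 0, 0, 0.015, 0, 0, 0, -1, 0, 0, 0.017, 0, 0, 0, -1, 0, 0, 0.019, 0, 0, 0, -1, 0, 0, 0.02, 0, 0, 0, -1, 0, 0, 0.021, 0, 0, 0, -1, 0, 0, 0.022, 0, 0, 0, -1, 0, 0, 0.022, 0, 0, 0, -1])

```text
time: 10.45
tool_pos: [511.9, 23.8, 64.9]
tcp_rot: [-180.0, 0.0, 174.1]
ft_force: [-5.3, 0.4, 3.4]
finger_gap: 19.9
grip_force: 99.9
```

Contact with the shoe at z = 64.9, about 9 N on it. Sliding towards the block, creeping at the end.

Emit:
carry_out(increments=[-0.006, 0, 0, 0, 0, 0, -1, -0.014, 0, 0, 0, 0, 0, -1, -0.022, 0, 0, 0, 0, 0, -1, -0.03, 0, 0, 0, 0, 0, -1, -0.035, 0, 0, 0, 0, 0, -1, -0.039, 0, 0, 0, 0, 0, -1, -0.041, 0, 0, 0, 0, 0, -1, -0.043, 0, 0, 0, 0, 0, -1, -0.045, 0, 0, 0, 0, 0, -1, -0.045, 0, 0, 0, 0, 0, -1])

```text
time: 11.7
tool_pos: [529.9, 22.0, 64.9]
tcp_rot: [180.0, 0.0, 174.1]
ft_force: [-5.0, 0.9, 4.8]
finger_gap: 19.5
grip_force: 99.9
```

Emit:
carry_out(increments=[-0.001, 0, 0, 0, 0, 0, -1, -0.002, 0, 0, 0, 0, 0, -1, -0.003, 0, 0, 0, 0, 0, -1, -0.004, 0, 0, 0, 0, 0, -1, -0.005, 0, 0, 0, 0, 0, -1, -0.006, 0, 0, 0, 0, 0, -1, -0.007, 0, 0, 0, 0, 0, -1, -0.008, 0, 0, 0, 0, 0, -1, -0.008, 0, 0, 0, 0, 0, -1, -0.008, 0, 0, 0, 0, 0, -1])

```text
time: 12.95
tool_pos: [532.1, 21.8, 64.9]
tcp_rot: [-180.0, -0.1, 174.1]
ft_force: [-11.2, -0.1, 10.7]
finger_gap: 19.6
grip_force: 100.8
```

Emit:
carry_out(increments=[-0.001, 0, 0, 0, 0, 0, -1, -0.002, 0, 0, 0, 0, 0, -1, -0.003, 0, 0, 0, 0, 0, -1, -0.004, 0, 0, 0, 0, 0, -1, -0.005, 0, 0, 0, 0, 0, -1, -0.006, 0, 0, 0, 0, 0, -1, -0.007, 0, 0, 0, 0, 0, -1, -0.008, 0, 0, 0, 0, 0, -1, -0.008, 0, 0, 0, 0, 0, -1, -0.008, 0, 0, 0, 0, 0, -1])

```text
time: 14.2
tool_pos: [532.2, 21.8, 64.8]
tcp_rot: [-180.0, -0.5, 174.2]
ft_force: [-30.7, 1.1, 27.9]
finger_gap: 19.8
grip_force: 103.2
```

```bash
python3 - <<'E'
from h import *
from bench import sense
b=viewer.snapshot("side");np.save("pics/b3.npy",b)
cv2.imwrite("pics/m3.png",cv2.resize(b[190:250,270:350],None,fx=8,fy=8,interpolation=cv2.INTER_NEAREST)[:,:,::-1])
s=sense();print(s["tool_pos"],s["tcp_rot"],s["ft_force"],s["wrist_torque"])
E
```

```text
[532.23499271  21.81482533  64.84569131] [-179.98149793   -0.51251039  174.15375509] [-29.94445771   1.00633977  28.08844428] [ 0.30722118  4.56190023 -0.05101987]
```

View pics/m3.png

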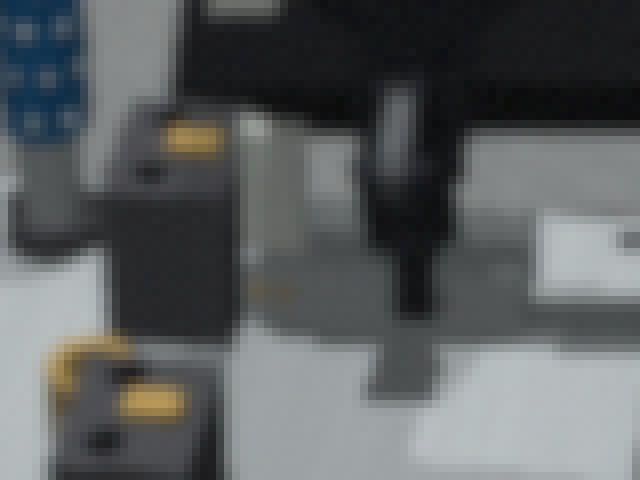

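The upright end now sits against the block at crop (245,200), and the motion stopped at x = 532.2 as predicted. The tool has tilted 0.5° under the push and the downward load is high. I correct the tilt and ease the downward load so more of the push reaches the block.

Emit:
carry_out(increments=[0, 0, -0.0005, 0, -0.0003, 0, -1, 0, 0, -0.001, 0, -0.0006, 0, -1, 0, 0, -0.0015, 0, -0.0009, 0, -1, 0, 0, -0.002, 0, -0.0012, 0, -1, 0, 0, -0.0025, 0, -0.0014, 0, -1, 0, 0, -0.003, 0, -0.0014, 0, -1, -0.001, 0, -0.003, 0, -0.0014, 0, -1, -0.001, 0, -0.003, 0, -0.0014, 0, -1, -0.001, 0, -0.003, 0, -0.0014, 0, -1, -0.001, 0, -0.003, 0, -0.0014, 0, -1])

```text
time: 15.5
tool_pos: [532.1, 21.8, 64.9]
tcp_rot: [-180.0, -0.1, 174.2]
ft_force: [-26.0, 1.0, 17.7]
finger_gap: 19.5
grip_force: 101.9
```

The square presses the block with at least about 10 N and the shoe with about 20 N. Tilt is 0.1°, and the heel is at about (596.7, 14.2), within 1 mm of mid-face. Handing in.

```bash
python3 - <<'E'
from bench import sense, order
s=sense();print(s["tool_pos"],s["tcp_rot"],s["ft_force"],s["qd"].round(2),s["grip_force"])
print(order.hand_in())
E
```

```text
[532.14807674  21.80675458  64.85733457] [-1.79980712e+02 -6.42402286e-02  1.74154581e+02] [-25.98311671   1.04043664  17.66286887] [-0.04  0.01 -0.02 -0.06 -0.13  0.04] 101.90991282463074
the job is handed in; nothing more can be done
None
```

I handed the job in with the square still gripped and pressed into the corner of the right block, the one beside the blue-caged post; the hand-in returned no verdict.

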